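# Set up the jack leg of the work arm

### The job

Make the overhanging work arm ready for filing: lay the sole plate under its jack leg so that the plate's hole drops over the dowel pin and the plate lies flat with its round mark under the foot. Then wind the crank clockwise until the foot meets the plate and the crank grows clearly heavier, about a sixth of a turn past first touch, and last swing the lock lever crosswise as far as it goes. Leave the other things on the bench alone.

Things in the scene. Friction and masses are not known exactly. Their poses are not given: they have to be found in the camera images.
- plate_grip (a point): Centre of the grip rib on the sole plate: 36 mm along the plate, 20 mm across it, from 12 to 50 mm above the plate's underside; this point is 34 mm above the underside. x points along the plate from the bearing end to the rib end, z up. Take the rib by its two long sides (fingers closing along y). The plate reaches 30 mm beyond this point in +x and 150 mm in -x.
- plate_hole (a point): Centre of the through hole (diameter 16 mm) of the sole plate, at the underside: 50 mm from plate_grip in -x and 34 mm below it. Same axes.
- plate_spot (a point): Centre of the round grey mark (diameter 40 mm) on the top of the sole plate near its bearing end: 75 mm from the hole in -x, 12 mm above the underside. The jack foot shall stand here.
- sole_plate: The whole sole plate: loose bare aluminium plate 180 x 60 x 12 mm, about 0.4 kg, with the grip rib on top near one end; origin under its centre, x towards the rib end, z up.
- dowel_base (a point): Foot of the dowel pin (diameter 12 mm, 8 mm high, conical tip) of the fixed jack stand; lies on the upper face of its 8 mm thick base, on which the sole plate must lie. Axes of the stand: x from the leg to the column behind it, y left, z up. The leg axis is 75 mm from the dowel in +y: the seated plate's x axis points along the stand's -y.
- jack_foot: Round steel foot of the jack leg, diameter 36 mm; origin at the centre of its underside, at the start 44 to 56 mm above the bench: slide the plate's bearing end in under it from the stand's -y side, underside about 13 mm above the base, then down. 4 mm down per rad of crank. Spring-cushioned: after touch each rad of crank adds 30 to 40 N of load.
- crank (a joint): Angle of the crank on top of the leg (rad), grows clockwise seen from above, which lowers the foot; 1.5 to 4.5 at the start, first touch at about 10.5, stop at 13.5. At 0 the arm points along the stand's +y. Constant drag of about 4 N at the knob; bearing load adds 0.08 N there per newton on the foot. It stays where it is left (let go above about 54 N it springs back to that).
- crank_grip (a point): Centre to grip on the upright crank knob: black, diameter 22 mm, 43 mm tall, turning freely on the crank; this point lies 19 mm below its top, 24 mm above the crank arm's end boss beneath it. The knob runs on a circle of radius 50 mm about the crank axis, free to go all round.
- crank_axis (a point): Point on the vertical crank (and leg) axis, 195 mm above the bench. Axes of the stand.
- lock_lever (a joint): Angle of the lock lever on top of the column (rad): 0 = points along the stand's +x (free), 1.57 = crosswise, pointing along the stand's +y (locked, end stop); grows anticlockwise seen from above. Starts between 0 and 0.25. Stiff with about 1.5 N at its knob; stays where it is left.
- lever_grip (a point): Centre to grip on the upright black knob at the lever's end: diameter 14 to 16 mm, 35 mm tall, this point 13 mm below its top, about 22 mm above the lever's arm. The knob is fixed to the lever and runs on a circle of radius 50 mm about lever_pivot.
- lever_pivot (a point): Point on the vertical axis of the lock lever, 165 mm above the bench. Axes of the stand.
- riser_block: Bystander: black block 48 x 105 x 42 mm, origin under its centre.
- tape_measure: Bystander: orange tape measure 32 x 77 x 58 mm, origin under its centre.
- file_fine: Bystander: file with wooden handle, 220 mm long, in front of the jack stand, origin under its centre.
- gauge_block: Bystander: ground steel block 30 x 35 x 12 mm, origin under its centre.

How it is judged:
By the outcome, as a careful person would: the job done as asked, in the order asked, and still so for the second after the job is handed in, with the robot touching nothing.
It also fails if it takes over 72 s, if anything falls off the work surface, if the arm or the gripper's body presses on something with over 40 N, if the wrist force passes 120 N, or if a joint passes its speed limit or range.

### The arm

A 6-joint arm with a two-finger parallel gripper is mounted at the origin on a cart in front of the work surface, level with it; the furniture and walls round the work are solid. World frame = base frame: x ahead of the robot, y to its left, z up, the work surface at z = 0. Lengths are in mm, angles in rad, forces in N, time in s.
With the tool pointing down it reaches from about 275 to 825 mm from the base axis. Payload 4.9 kg.
Tool frame: the origin (TCP) lies at the very end of the fingers, on their centre line; the grasp point (between the pads) lies 19 mm behind it; z points along the fingers, y is the direction in which the jaws open and shut (so a half turn about z gives the same grasp; the last joint's range is limited). The gripper opens to 85 mm and grips with 20 to 120 N. Pads are 22 mm wide; open, the fingers measure 114 mm over their backs; the gripper's body (76 mm by 85 mm) begins 54 mm behind the grasp point. The pads swing forward as they close: fully open they stand 13 mm farther back than shut.
Start: joints at [-1.336, 0.326, -0.193, 1.052, 0, 1.437], TCP at [198.286, -513.031, 231.281] pointing down, gripper open.
Joint ranges: [-2.65, 2.65], [-0.97, 1.79], [-1.3, 1.35], [-1.93, 2.1], [-1.47, 1.37], [-3.14, 3.14]. Speed limits (rad/s): [2.57, 2.57, 3.14, 3.14, 3.14, 3.14].

### API

Orientations are given as [roll, pitch, yaw] about the fixed x, y, z axes, in that order (R = Rz(yaw) Ry(pitch) Rx(roll)).
In Python, from bench import bot, solve_ik, imaging gives the robot as it stands. Calls block until the motion is done:
- bot.move_ptp(position, orientation): joint-space move of the TCP to a pose.
- bot.movel(position, rot=None, max_speed=150, threshold=None): straight line of the TCP; rot=None keeps the orientation; max_speed is the mean speed in mm/s. With threshold (N) it stops when the force on the tool has changed by that much, and returns True; else False.
- bot.move_j(angles): joint-space move.
- bot.grip(opening, effort=None): opening from 0.0 (shut) to 1.0 (fully open); effort is the grip in N (None keeps the last); returns when the fingers have stopped.
- bot.dwell(seconds).
- solve_ik(position, orientation): joint angles nearest the present ones, or None.
- bot.get_state(): the state.
- imaging.capture(name): name is "scene" or "top"; returns the picture (480x640x3 uint8, blue, green, red); there is no depth.
- imaging.camera_model(name): a dict with "K" (3x3 intrinsics, pixels), "position" and "rotation" of the camera in the world. Camera axes: x right, y up, looking along -z (the intrinsics and any distortion apply to the point x, -y, -z); pixel columns grow to the right and rows downward; lengths in mm; the calibration is good to about 2 mm. A picture is of the moment at which its call begins. camera_model takes no time and is no camera call.
A pose or a line that the arm cannot do raises bot.IKError and nothing moves.
- bot.sign_off(): hands the job in, once; it reports no verdict.
The state is a dict: "t": time; "qpos": joint angles; "joint_velocities": joint speeds; "effort": joint torques, N m; "tcp_pos": TCP position; "orientation": TCP orientation; "contact_force": force on the tool from outside, world axes, zero at the start; "wrist_torque": the same for the moment, N m; "opening": opening from 0.0 (shut) to 1.0 (fully open).
Only numpy, scipy, OpenCV 4.12 (cv2) and the standard library are available. Lean on these libraries where they do the work, as an engineer would, in place of code of your own. Each camera call takes 0.05 s, during which the arm holds its last target.

## Working session

There is one attempt and no reset: what is moved stays moved. The work goes in short steps, each a Python script; the robot and the scene stay as the last script left them, time stands still between calls to the robot, and variables do not carry over. Pictures are saved under pics/ and viewed, and the job is handed in when it is done.

```bash
ls; mkdir -p pics; python3 - <<'E'
from bench import bot, solve_ik, imaging
import cv2
for n in ("scene","top"):
    cv2.imwrite(f"pics/{n}0.png",imaging.capture(n)); print(imaging.camera_model(n))
s=bot.get_state(); print(s)
E
```

```text
pics
{'K': array([[550.07115605,   0.        , 316.33564546],
       [  0.        , 550.07115605, 233.64659131],
       [  0.        ,   0.        ,   1.        ]]), 'position': array([-246.6905816 ,  475.69994258,  804.14616596]), 'rotation': array([ 0.98227929,  0.01215499, -2.31473358])}
{'K': array([[621.35494344,   0.        , 317.76400581],
       [  0.        , 621.35494344, 245.1105858 ],
       [  0.        ,   0.        ,   1.        ]]), 'position': array([ 437.18963573, -204.80699622, 1422.11907605]), 'rotation': array([ 0.0801615 ,  0.01294011, -1.54831546])}
{'t': 0.1, 'qpos': array([-1.33618973e+00,  3.26883970e-01, -1.93460847e-01,  1.05200253e+00,
       -3.46434346e-05,  1.43660387e+00]), 'joint_velocities': array([ 4.04912889e-04, -9.99363349e-04,  7.49215297e-04,  2.30144415e-04,
       -4.51301484e-05,  1.58450617e-03]), 'effort': array([ 1.63069151e-03, -4.44238508e+01,  2.63038355e+01,  7.91362632e-03,
       -9.84798112e-05,  6.04029168e-06]), 'tcp_pos': array([ 198.15717826, -512.51467175,  230.58114641]), 'orientation': array([-3.14005094e+00, -1.73179146e-04,  3.68798945e-01]), 'contact_force': array([-0.53505972,  0.26191107,  0.12314479]), 'wrist_torque': array([ 0.00659806, -0.02652293, -0.0049667 ]), 'opening': 1.0022028792934239}
```

View pics/scene0.png

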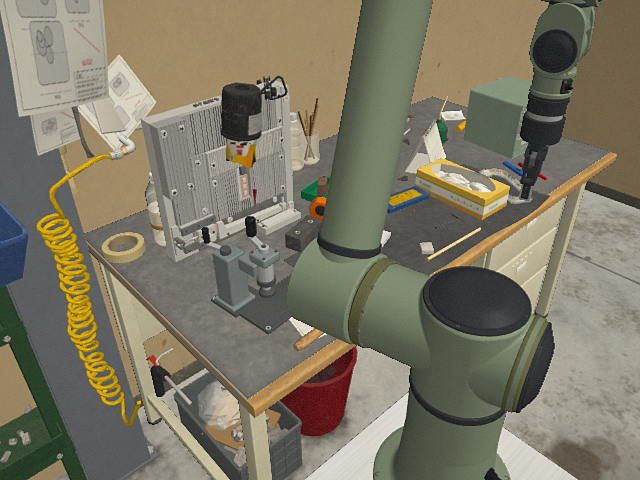

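View pics/top0.png

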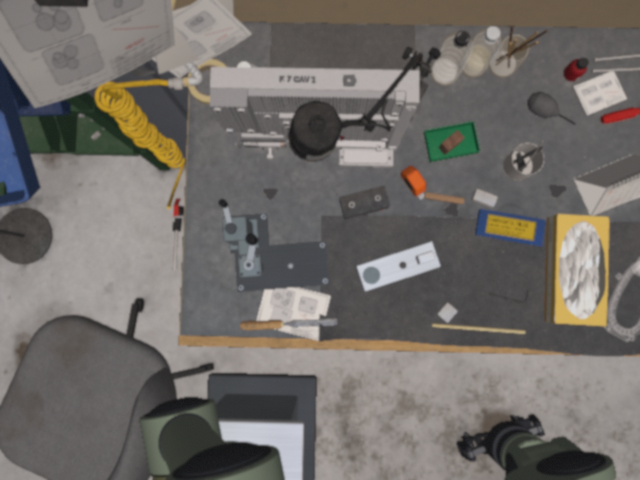

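```bash
cat > h.py <<'E'
import numpy as np, cv2
from scipy.spatial.transform import Rotation as Ro
CM={}
def cam(n):
    from bench import imaging
    if n not in CM: CM[n]=imaging.camera_model(n)
    return CM[n]
def proj(n,p):
    c=cam(n); R=Ro.from_euler('xyz',c['rotation']).as_matrix()
    q=(np.atleast_2d(p)-c['position'])@R; q=q*[1,-1,-1]
    u=q@c['K'].T; return u[:,:2]/u[:,2:]
def ray(n,uv):
    c=cam(n); R=Ro.from_euler('xyz',c['rotation']).as_matrix()
    d=np.linalg.inv(c['K'])@[uv[0],uv[1],1]; return c['position'],R@(d*[1,-1,-1])
def atz(n,uv,z):
    o,d=ray(n,uv); return o+d*(z-o[2])/d[2]
def tri(uvt,uvs):
    A=[];b=[]
    for n,uv in(("top",uvt),("scene",uvs)):
        o,d=ray(n,uv); d=d/np.linalg.norm(d); P=np.eye(3)-np.outer(d,d); A.append(P);b.append(P@o)
    p,r,_,_=np.linalg.lstsq(np.vstack(A),np.hstack(b),rcond=None); return p,np.sqrt(r)
def crop(src,dst,x0,y0,w,h,k):
    im=cv2.imread(src)[y0:y0+h,x0:x0+w]; cv2.imwrite(dst,cv2.resize(im,None,fx=k,fy=k,interpolation=cv2.INTER_CUBIC))
E
python3 - <<'E'
from h import *
print(cam("top").keys())
for n in("scene","top"): print(n,proj(n,[[198.2,-512.5,230.6]]))
crop("pics/top0.png","pics/t1.png",205,180,150,150,5.3//1 and 4)
crop("pics/top0.png","pics/t2.png",340,225,130,90,6)
crop("pics/scene0.png","pics/s1.png",180,210,160,140,4)
E
```

```text
dict_keys(['K', 'position', 'rotation'])
scene [[524.36310719 194.95302993]]
top [[487.31985304 426.68309006]]
```

View pics/t1.png

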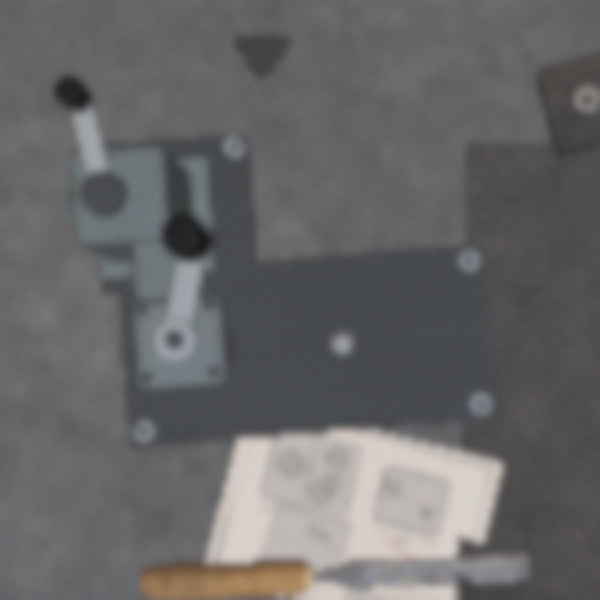

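View pics/t2.png

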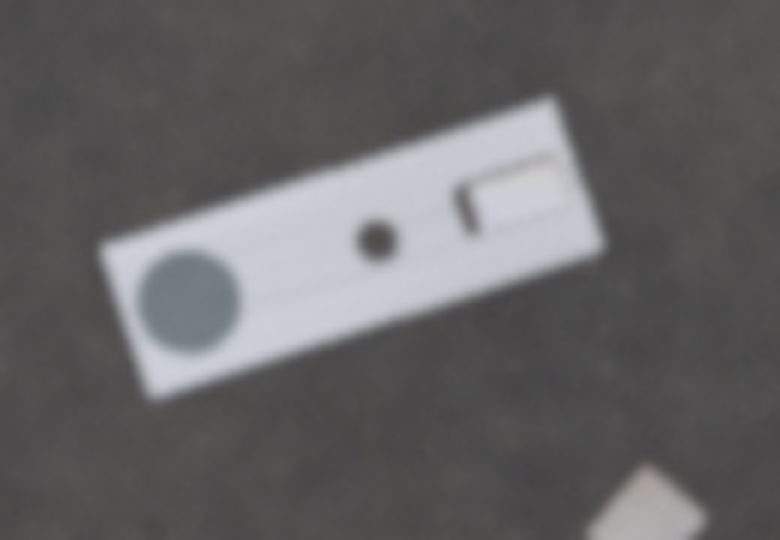

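View pics/s1.png

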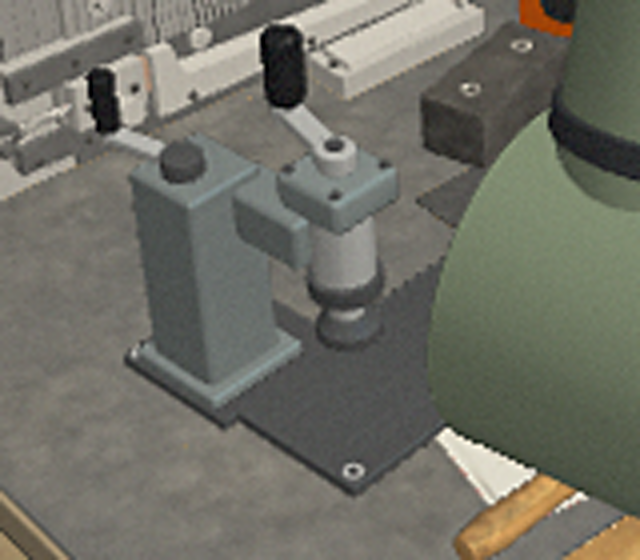

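```bash
python3 - <<'E'
from h import *
im=cv2.imread("pics/top0.png").astype(float); g=im.mean(2)
def cen(u,v,r,sgn):
    ys,xs=np.mgrid[int(v)-r:int(v)+r+1,int(u)-r:int(u)+r+1]; w=g[ys,xs]*sgn
    bg=np.median(np.r_[w[0],w[-1],w[:,0],w[:,-1]]); w=np.clip(w-bg-8,0,None)
    return np.array([(xs*w).sum(),(ys*w).sum()])/w.sum()
def src(X,Y,x0,y0,k): return x0+(X+.5)/k-.5, y0+(Y+.5)/k-.5
S={}
for nm,X,Y,z in(("dowel",342,344,16),("A",469,260,9),("B",480,404,9),("C",144,431,9),("D",234,148,9)):
    c=cen(*np.round(src(X,Y,205,180,4)),3,1); S[nm]=atz("top",c,z); print(nm,c,S[nm])
for nm,X,Y,z,r in(("hole",378,241,10,5),("spot",189,301,12,10)):
    c=cen(*np.round(src(X,Y,340,225,6)),r,-1); S[nm]=atz("top",c,z); print(nm,c,S[nm])
m=(g>130).astype(np.uint8); m[:225]=0;m[315:]=0;m[:,:345]=0;m[:,450:]=0
m=cv2.morphologyEx(m,cv2.MORPH_CLOSE,np.ones((3,3)))
n,l,st,ce=cv2.connectedComponentsWithStats(m); i=1+np.argmax(st[1:,4]); print(st[i])
cs,_=cv2.findContours((l==i).astype(np.uint8),0,1); 
pts=cs[0].reshape(-1,2).astype(float)
W=np.array([atz("top",p,12)[:2] for p in pts],np.float32); r=cv2.minAreaRect(W); print(r); print(cv2.boxPoints(r))
a=lambda p,q:np.degrees(np.arctan2(*(q-p)[:2][::-1]))
print("hole->spot",a(S["spot"],S["hole"]),np.linalg.norm(S["spot"]-S["hole"]))
print("CB",a(S["B"],S["C"]),"BA",a(S["B"],S["A"]),"CB d",np.linalg.norm(S["B"]-S["C"]),"CD",a(S["C"],S["D"]))
ax=atz("top",src(173,341,205,180,4),168);print("axis168",ax, "axis 171", atz("top",src(173,341,205,180,4),180))
print("knob top@?",atz("top",src(186,234,205,180,4),214))
E
```

```text
dowel [290.10939908 265.55662558] [ 501.91276198 -122.47018944   16.        ]
A [321.91276368 244.73829103] [ 551.33533613 -193.4182498     9.        ]
B [324.67044776 280.43104478] [ 470.16326432 -201.46435046    9.        ]
C [240.66958151 287.51093067] [449.86222183 -10.93798289   9.        ]
D [262.89095128 216.24439288] [613.96800413 -56.67667785   9.        ]
hole [402.43842135 264.71188655] [ 509.68773741 -377.20665102   10.        ]
spot [370.53808825 275.18674396] [ 484.26059459 -305.1021309    12.        ]
[ 357  241   84   50 2012]
((507.0397644042969, -367.4471435546875), (62.175872802734375, 182.311767578125), 19.652681350708008)
[[ 447.10544 -292.05664]
 [ 508.42007 -463.74847]
 [ 566.9741  -442.83765]
 [ 505.65945 -271.1458 ]]
hole->spot -70.57516653947846 76.48268701917698
CB 96.0820549569996 BA 5.660894832611598 CB d 191.60487745777172 CD -15.573935591179849
axis168 [494.42601306 -45.86626243 168.        ] axis 171 [493.87834853 -47.38708198 180.        ]
knob top@? [544.77974197 -56.41039879 214.        ]
```

```bash
python3 - <<'E'
from h import *
def src(X,Y,x0,y0,k): return x0+(X+.5)/k-.5, y0+(Y+.5)/k-.5
t=lambda X,Y:src(X,Y,205,180,4); s=lambda X,Y:src(X,Y,180,210,4)
for nm,a,b in(("crankboss",(173,341),(336,146)),("leverboss",(104,194),(182,150)),("crankknobtop",(187,236),(281,32)),("levknobtop",(71,91),(100,73))):
    print(nm,*tri(t(*a),s(*b)))
crop("pics/scene0.png","pics/s2.png",195,215,90,80,8)
E
```

```text
crankboss [492.6682436  -48.51220039 175.74021627] [3.05630246]
leverboss [569.05411302  -7.24098679 154.37792203] [1.73024148]
crankknobtop [543.10886802 -57.81166857 215.85090263] [1.18408619]
levknobtop [617.62833534   6.37542622 184.97711207] [1.66274325]
```

View pics/s2.png

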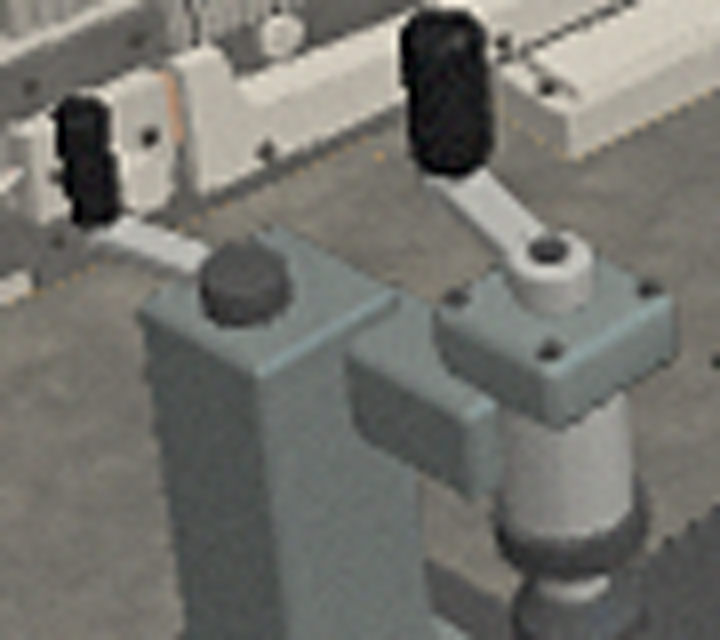

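```bash
python3 - <<'E'
from h import *
from bench import bot, solve_ik, imaging
pi=np.pi
for y in(-70.4,109.6):
  for p in((526.9,-424.1,17),(505,-172,25)): print(y,p,solve_ik(p,[pi,0,np.radians(y)]))
psi=np.radians(-70.4) 
o=[pi,0,psi]
if solve_ik((526.9,-424.1,17),o) is None: raise SystemExit
bot.move_ptp([526.9,-424.1,130],o); s=bot.get_state(); print(s['t'],s['tcp_pos'],s['qpos'])
bot.grip(0.6)
r=bot.movel([526.9,-424.1,17],max_speed=120,threshold=12); s=bot.get_state(); print(r,s['t'],s['tcp_pos'],s['contact_force'])
E
```

```text
-70.4 (526.9, -424.1, 17) [-0.78675065  0.74526059 -0.06995265  0.75558308  0.         -2.69963151]
-70.4 (505, -172, 25) [-0.46667244  0.52636011 -0.48581359  0.55862263  0.         -2.3795533 ]
109.6 (526.9, -424.1, 17) [-0.78675065  0.74526059 -0.06995265  0.75558308  0.          0.44196115]
109.6 (505, -172, 25) [-0.46667244  0.52636011 -0.48581359  0.55862263  0.          0.76203936]
3.5417 [ 526.77160912 -424.27164933  130.06525065] [-7.87050076e-01  6.32111763e-01  3.58972230e-02  9.74494694e-01
 -3.55379970e-05 -2.69951033e+00]
False 5.0667 [ 527.44020185 -424.68994599   17.9013767 ] [ 0.27074926 -0.52735451 -0.26623499]
```

```bash
python3 - <<'E'
from h import *
from bench import bot, solve_ik, imaging
bot.grip(0.0,100); s=bot.get_state(); print(s['t'],s['opening'],s['tcp_pos'],s['contact_force'])
p=s['tcp_pos'].copy(); bot.movel([527,-424.4,90],max_speed=120); s=bot.get_state(); print(s['t'],s['opening'],s['tcp_pos'],s['contact_force'],s['wrist_torque'])
pi=np.pi; psi=np.radians(-84)
# stand
d=np.array([501.9,-122.5]); uy=np.array([np.cos(np.radians(96)),np.sin(np.radians(96))])
g=d-50*uy
pre=g-100*uy
bot.movel([*pre,75],[pi,0,psi],max_speed=180); s=bot.get_state(); print(s['t'],s['opening'],s['tcp_pos'],s['orientation'],s['contact_force'])
for n in("top","scene"): cv2.imwrite(f"pics/{n}1.png",imaging.capture(n))
crop("pics/top1.png","pics/t3.png",220,190,190,140,4)
E
```

```text
5.4583 0.22026225882320374 [ 527.24478271 -424.68876116   18.13978184] [-1.19632435 -0.54565948  6.63250002]
6.2167 0.21715931596937324 [ 526.38455693 -423.77363061   88.89577557] [ 0.04144493  0.2786646  -4.70330345] [-0.19672008 -0.08060637  0.02862046]
7.2167 0.21784464588612357 [ 517.91430088 -272.57577005   75.07281702] [-3.14125526e+00 -1.02474910e-03 -1.46631946e+00] [-0.46727253  0.03613672 -3.77797699]
```

View pics/t3.png

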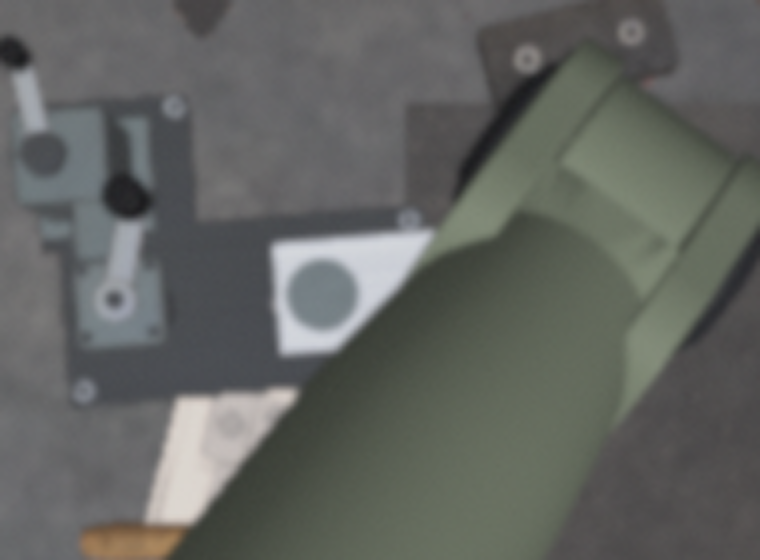

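View pics/scene1.png

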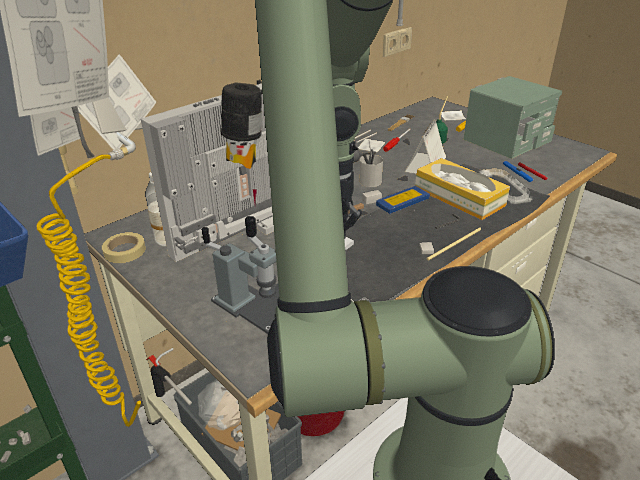

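```bash
python3 - <<'E'
from h import *
im=cv2.imread("pics/top1.png").astype(float); g=im.mean(2)
# spot segmentation by flood: crop coordinates (322,294)
u0,v0=220+322.5/4-.5,190+294.5/4-.5
ys,xs=np.mgrid[int(v0)-10:int(v0)+11,int(u0)-10:int(u0)+11]; w=g[ys,xs]
print(w[10,10],w.max()); wt=np.clip(w.max()-5-w,0,None); 
mk=(np.hypot(xs-u0,ys-v0)<10.5); 
c=np.array([(xs*wt*mk).sum(),(ys*wt*mk).sum()])/(wt*mk).sum(); print(c,atz("top",c,69))
# plate edges: bright mask left part
m=(g>135).astype(np.uint8); m[:240]=0; m[285:]=0; m[:,:283]=0; m[:,300:]=0
for col in range(291,312,4):
    colv=g[235:290,col]; gr=np.gradient(colv); 
    a=235+np.argmax(gr); print(col,a, 235+np.argmin(gr))
cs,_=cv2.findContours(m,0,1); P=max(cs,key=cv2.contourArea).reshape(-1,2)
for row in (255,260,265,270,275):
    r=g[row,280:300]; print(row,280+np.interp(110,r[:np.argmax(r)+1],np.arange(np.argmax(r)+1)))
E
```

```text
126.0 215.0
[300.14949028 263.17996177] [ 505.13607379 -147.34123206   69.        ]
291 250 278
295 250 278
299 249 278
303 249 277
307 249 274
311 248 270
255 286.9230769230769
260 287.296875
265 287.2
270 288.1304347826087
275 288.4916666666667
```

```bash
python3 - <<'E'
from h import *
from bench import bot, solve_ik, imaging
d=np.array([501.9,-122.5]); a=np.radians(96); uy=np.array([np.cos(a),np.sin(a)])
s=bot.get_state(); print(s['t'],s['tcp_pos'],s['contact_force'])
g=d-50.3*uy; pre=g-100*uy
bot.movel([*pre,40.5],max_speed=120)
print(bot.get_state()['contact_force'])
r=bot.movel([*g,40.5],max_speed=80,threshold=10); bot.dwell(0.2)
s=bot.get_state(); print(r,s['t'],s['tcp_pos'],g,s['contact_force'],s['wrist_torque'])
for n in("top","scene"): cv2.imwrite(f"pics/{n}2.png",imaging.capture(n))
crop("pics/top2.png","pics/t4.png",220,190,190,140,4)
crop("pics/scene2.png","pics/s4.png",180,210,160,140,4)
E
```

```text
7.3167 [ 517.87132089 -272.95658881   75.11165344] [-1.05102648  0.45844282 -5.18371314]
[-0.77286675 -0.13076796 -5.0076631 ]
False 9.3583 [ 507.19743812 -172.88992095   40.47934547] [ 507.1577817  -172.52445134] [ 0.58294564  0.44242741 -4.22746029] [-0.23559171 -0.03836966 -0.00517361]
```

View pics/t4.png

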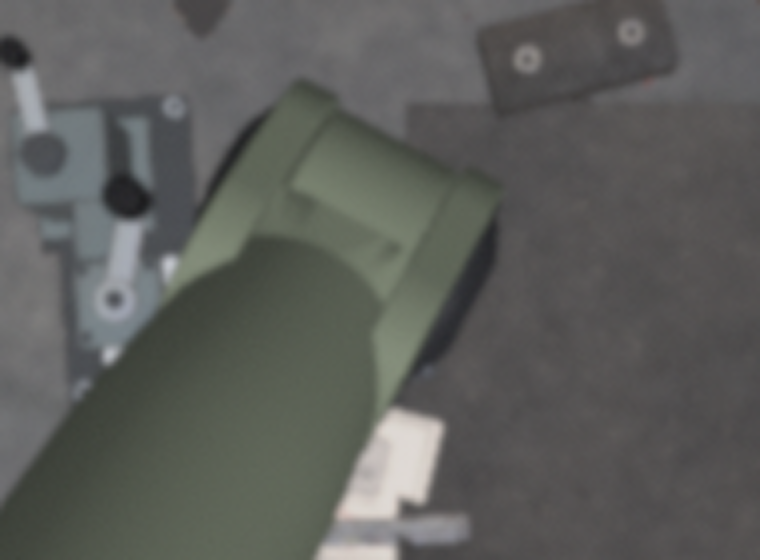

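View pics/s4.png

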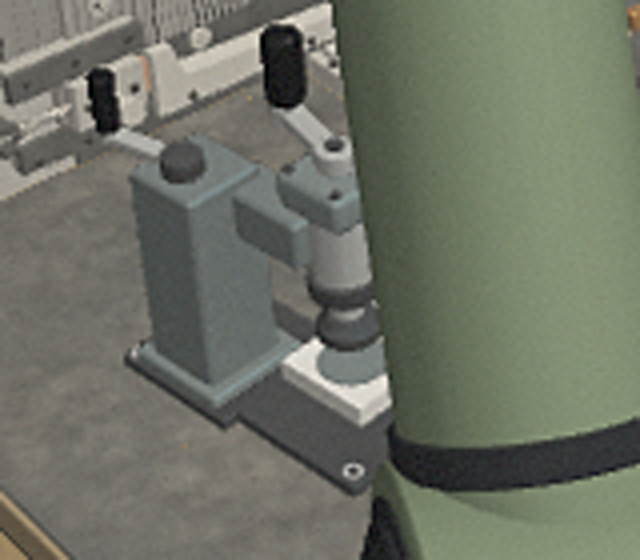

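```bash
python3 - <<'E'
from h import *
from bench import bot
d=np.array([501.9,-122.5]); a=np.radians(96); uy=np.array([np.cos(a),np.sin(a)])
g=d-50.1*uy
r=bot.movel([*g,24],max_speed=30,threshold=8); bot.dwell(0.15)
s=bot.get_state(); print(r,s['t'],s['tcp_pos'],g,s['contact_force'],s['wrist_torque'])
E
```

```text
True 10.1 [ 506.95693609 -172.32439936   26.1180635 ] [ 507.13687601 -172.32554696] [-0.72358471  0.37638185  5.4155148 ] [0.03334966 0.08411758 0.02128188]
```

```bash
python3 - <<'E'
from h import *
from bench import bot, imaging
s=bot.get_state(); p=s['tcp_pos']
bot.grip(0.5); bot.movel([p[0],p[1],130],max_speed=130)
bot.movel([p[0]+20,p[1]-90,270],max_speed=250)
s=bot.get_state(); print(s['t'],s['tcp_pos'],s['contact_force'])
for n in("top","scene"): cv2.imwrite(f"pics/{n}3.png",imaging.capture(n))
crop("pics/top3.png","pics/t5.png",220,190,190,140,4)
crop("pics/scene3.png","pics/s5.png",180,210,160,140,4)
E
```

```text
12.2333 [ 526.11208235 -261.50713436  268.29181573] [-0.57458021  0.49874857  0.00073213]
```

View pics/t5.png

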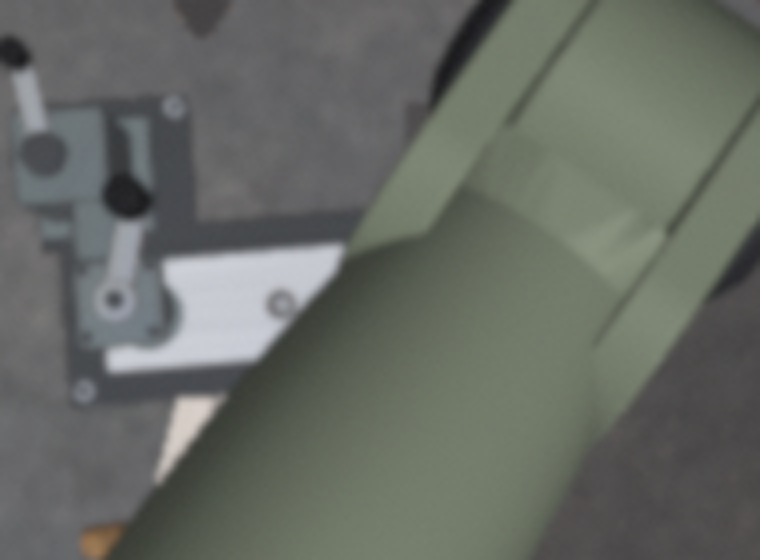

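View pics/s5.png

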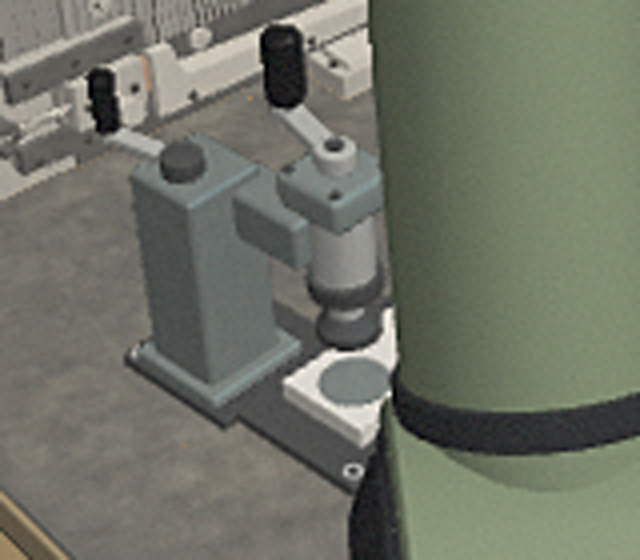

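```bash
python3 - <<'E'
from h import *
# spot centre in scene; hole in top
def src(X,Y,x0,y0,k): return x0+(X+.5)/k-.5, y0+(Y+.5)/k-.5
print("spot scene",atz("scene",src(354,381,180,210,4),20))
print("dowel/hole top",atz("top",src(281,304,220,190,4),18))
print("edge dir", [atz("top",src(*p,220,190,4),20) for p in((105,373),(245,362),(163,259),(340,246))])
print("expected px", (proj("scene",[[494.1,-47.9,20]])-[180,210])*4,(proj("scene",[[494.1,-47.9,50]])-[180,210])*4)
# foot underside
for z in(44,50,56): print(z,atz("scene",src(349,335,180,210,4),z))
E
```

```text
spot scene [492.67580946 -50.64987263  20.        ]
dowel/hole top [ 501.65435904 -122.06076829   18.        ]
edge dir [array([460.45817803, -23.870958  ,  20.        ]), array([ 468.40528869, -102.72340151,   20.        ]), array([525.57716977, -54.69728069,  20.        ]), array([ 535.11232613, -154.7141751 ,   20.        ])]
expected px [[346.84266927 380.55394467]] [[343.32478021 337.61721823]]
44 [501.14130276 -55.81520129  44.        ]
50 [495.23850208 -51.61983597  50.        ]
56 [489.3357014  -47.42447065  56.        ]
```

```bash
python3 - <<'E'
from h import *
from bench import bot, imaging
pi=np.pi; o=[pi,0,np.radians(-84)]
k=np.array([543.4,-56.9]); C=np.array([494.1,-47.9])
bot.move_ptp([*k,255],o); s=bot.get_state(); print(s['t'],s['tcp_pos'],s['qpos'][5])
r=bot.movel([*k,178],max_speed=120,threshold=10); s=bot.get_state(); print(r,s['t'],s['tcp_pos'],s['contact_force'])
if not r:
    bot.grip(0.0,35); s=bot.get_state(); print(s['t'],s['opening'],s['tcp_pos'],s['contact_force'])
for n in("top","scene"): cv2.imwrite(f"pics/{n}4.png",imaging.capture(n))
crop("pics/scene4.png","pics/s6.png",180,170,160,140,4)
E
```

```text
13.175 [543.53253704 -57.46108189 254.95419017] -1.9154702348707324
False 13.9667 [543.87182523 -57.54166466 178.53975742] [ 0.12477084 -0.23592132  1.02476637]
14.275 0.24473691308405857 [544.4585336  -57.13498686 179.11377948] [ 0.35700118 -0.64644171  3.60655296]
```

View pics/s6.png

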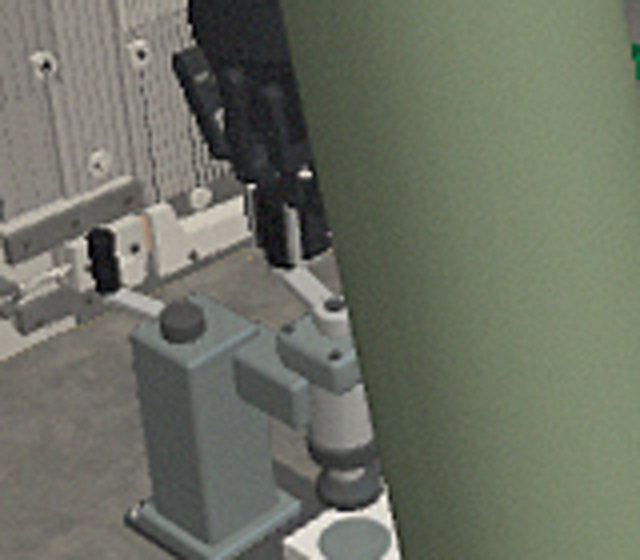

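```bash
python3 - <<'E'
from h import *
from bench import bot
C=np.array([494.1,-47.9]); s=bot.get_state(); p=s['tcp_pos'][:2]; z=178.3
r0=np.linalg.norm(p-C); ph=np.arctan2(*(p-C)[::-1]); print("r",r0,"phi",np.degrees(ph),s['t'])
for i in range(6):
    ph-=np.radians(15); e=np.array([np.cos(ph),np.sin(ph)]); t=np.array([e[1],-e[0]])
    bot.movel([*(C+50*e),z],max_speed=60)
    s=bot.get_state(); f=s['contact_force'][:2]; q=s['tcp_pos'][:2]-C
    print(i,round(s['t'],2),"rad %.1f tan %.1f z %.1f"%(f@e,f@t,s['contact_force'][2]),"r %.1f lag %.2f deg"%(np.linalg.norm(q),np.degrees(np.arctan2(q[1],q[0])-ph)),s['opening'])
E
```

```text
r 51.18842435929165 phi -10.369955961150882 14.375
0 14.74 rad 5.8 tan -2.0 z 4.0 r 51.5 lag 0.12 deg 0.24677004213402892
1 15.11 rad 4.8 tan -1.1 z 4.3 r 51.8 lag 0.06 deg 0.24302189543107391
2 15.47 rad 6.3 tan -1.4 z 4.3 r 52.0 lag 0.05 deg 0.2443352233243216
3 15.84 rad 6.6 tan -0.2 z 5.0 r 52.0 lag -0.03 deg 0.2448473558106213
4 16.21 rad 5.4 tan -1.7 z 5.6 r 51.9 lag -0.07 deg 0.24318169426513792
5 16.57 rad 5.7 tan -0.6 z 7.8 r 51.7 lag -0.14 deg 0.2485039799261438
```

```bash
cat > crank.py <<'E'
from h import *
from bench import bot
from scipy.optimize import least_squares
import json,os
C=np.array([494.1,-47.9]); z=178.8
def run(n,step,Q,ph,speed=60,C=C,z=z,wait=0):
    C=C.copy()
    for i in range(n):
        ph-=np.radians(step); e=np.array([np.cos(ph),np.sin(ph)]); t=np.array([e[1],-e[0]])
        bot.movel([*(C+50*e),z],max_speed=speed)
        if wait: bot.dwell(wait)
        s=bot.get_state(); f=s['contact_force']; q=s['tcp_pos'][:2]; Q.append(list(q))
        print(i,"%.2f phi %.1f rad %.1f tan %.1f z %.1f tz %.1f r %.1f"%(s['t'],np.degrees(ph),f[:2]@e,f[:2]@t,f[2],s['tcp_pos'][2],np.linalg.norm(q-C)),"op %.3f"%s['opening'])
        if len(Q)>=6:
            C=least_squares(lambda c:np.r_[np.linalg.norm(np.array(Q[-24:])-c,axis=1)-50,0.3*(c-C)],C).x
    json.dump([Q,ph,list(C)],open("crank.json","w")); print("C",C)
E
python3 - <<'E'
from crank import *
C=np.array([494.1,-47.9]);Q=[]
for k,r in enumerate([51.2,51.5,51.8,52,52,51.9,51.7]):
    a=np.radians(-10.37-15*k); Q.append(list(C+r*np.array([np.cos(a),np.sin(a)])))
C1=least_squares(lambda c:np.linalg.norm(np.array(Q)-c,axis=1)-50,C).x; print(C1)
q=bot.get_state()['tcp_pos'][:2]-C1
run(5,15,Q,np.arctan2(q[1],q[0]),C=C1)
E
```

```text
[494.93958423 -49.74819939]
0 16.94 phi -116.8 rad -0.4 tan 1.0 z 7.2 tz 179.0 r 50.1 op 0.242
1 17.31 phi -131.8 rad 0.2 tan -0.5 z 6.4 tz 179.0 r 50.0 op 0.244
2 17.68 phi -146.8 rad -0.2 tan -0.7 z 6.5 tz 179.0 r 50.0 op 0.249
3 18.04 phi -161.8 rad -2.6 tan 0.9 z 6.8 tz 178.9 r 50.0 op 0.249
4 18.41 phi -176.8 rad -1.7 tan -0.6 z 6.4 tz 179.0 r 50.0 op 0.249
C [494.90884562 -49.77385806]
```

```bash
python3 - <<'E'
from crank import *
from bench import imaging
Q,ph,C=json.load(open("crank.json"))
run(1,8,Q,ph,C=np.array(C))
for n in("top","scene"): cv2.imwrite(f"pics/{n}5.png",imaging.capture(n))
crop("pics/scene5.png","pics/s7.png",180,170,160,140,4)
E
```

```text
0 18.68 phi -184.8 rad -2.7 tan -1.4 z 6.6 tz 179.0 r 50.0 op 0.245
C [494.90730067 -49.77371096]
```

View pics/s7.png

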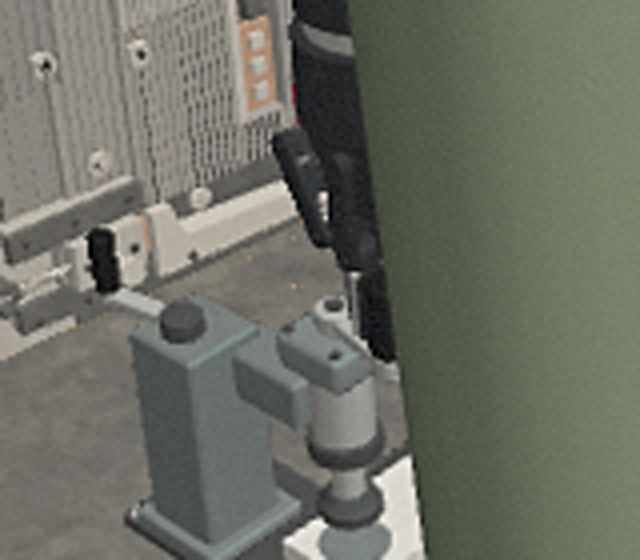

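```bash
python3 - <<'E'
from crank import *
Q,ph,C=json.load(open("crank.json"))
run(17,17,Q,ph,speed=70,C=np.array(C))
E
```

```text
0 19.13 phi -201.8 rad -2.0 tan 0.1 z 6.9 tz 179.0 r 50.0 op 0.247
1 19.49 phi -218.8 rad -1.2 tan 0.3 z 6.2 tz 179.0 r 50.0 op 0.245
2 19.85 phi -235.8 rad -2.0 tan 0.5 z 6.8 tz 179.0 r 50.0 op 0.245
3 20.21 phi -252.8 rad -1.0 tan 0.7 z 8.3 tz 179.0 r 50.0 op 0.248
4 20.57 phi -269.8 rad -1.6 tan 0.0 z 9.2 tz 179.0 r 50.0 op 0.248
5 20.93 phi -286.8 rad -0.2 tan 0.4 z 8.5 tz 179.0 r 50.1 op 0.241
6 21.28 phi -303.8 rad 0.5 tan 0.1 z 7.8 tz 179.0 r 50.0 op 0.247
7 21.64 phi -320.8 rad 2.0 tan -0.7 z 7.5 tz 179.0 r 50.1 op 0.249
8 22.00 phi -337.8 rad 2.2 tan -0.8 z 7.4 tz 179.0 r 50.0 op 0.243
9 22.36 phi -354.8 rad 2.8 tan 0.2 z 6.8 tz 179.0 r 50.1 op 0.247
10 22.72 phi -371.8 rad 2.9 tan -0.6 z 6.1 tz 179.0 r 50.1 op 0.246
11 23.07 phi -388.8 rad 1.8 tan 0.1 z 5.9 tz 179.0 r 50.1 op 0.243
12 23.43 phi -405.8 rad 2.2 tan -0.2 z 6.1 tz 179.0 r 50.1 op 0.242
13 23.79 phi -422.8 rad 0.8 tan -0.7 z 6.8 tz 179.0 r 50.1 op 0.239
14 24.15 phi -439.8 rad 1.7 tan 0.1 z 7.8 tz 179.0 r 50.1 op 0.245
15 24.51 phi -456.8 rad -0.6 tan 1.3 z 7.8 tz 179.0 r 50.1 op 0.249
16 24.87 phi -473.8 rad -0.6 tan -0.1 z 9.3 tz 178.9 r 50.0 op 0.246
C [494.94033847 -49.79582526]
```

```bash
python3 - <<'E'
from crank import *
from bench import imaging
Q,ph,C=json.load(open("crank.json")); C=np.array(C); 
cv2.imwrite("pics/scene6.png",imaging.capture("scene"))
for i in range(12):
    ph-=np.radians(6); e=np.array([np.cos(ph),np.sin(ph)]); t=np.array([e[1],-e[0]])
    r=bot.movel([*(C+50*e),178.8],max_speed=25,threshold=5.5)
    s=bot.get_state(); f=s['contact_force']; q=s['tcp_pos'][:2]-C
    a=np.arctan2(q[1],q[0]); th=np.degrees(96-np.degrees(0))*0+np.radians(96)-ph
    print(r,"%.2f th %.2f rad %.1f tan %.1f z %.1f lag %.1f"%(s['t'],th,f[:2]@e,f[:2]@t,f[2],np.degrees((a-ph+np.pi)%(2*np.pi)-np.pi)))
    if r: break
json.dump([Q,ph,list(C)],open("crank.json","w"))
cv2.imwrite("pics/scene7.png",imaging.capture("scene"))
crop("pics/scene6.png","pics/s8.png",225,230,90,100,6)
crop("pics/scene7.png","pics/s9.png",225,230,90,100,6)
a=np.hstack([cv2.imread("pics/s8.png"),cv2.imread("pics/s9.png")]); cv2.imwrite("pics/s89.png",cv2.resize(a,(800,444)))
E
```

```text
True 25.12 th 10.05 rad 0.7 tan 2.8 z 3.4 lag 2.7
```

View pics/s89.png

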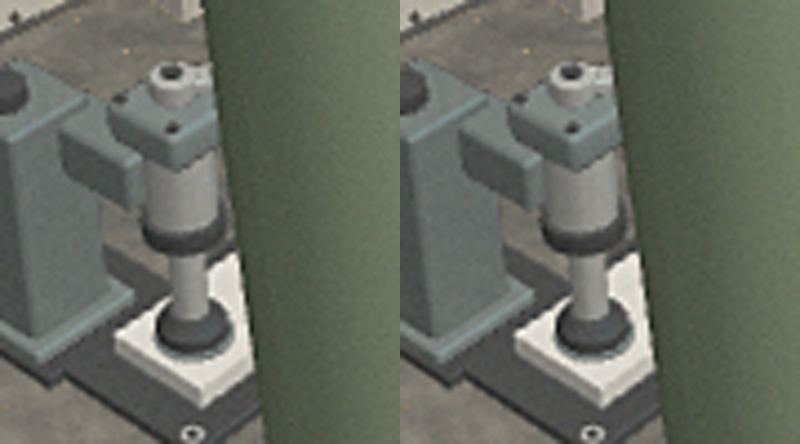

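```bash
python3 - <<'E'
from crank import *
Q,ph,C=json.load(open("crank.json")); C=np.array(C)
def st(tag):
    s=bot.get_state(); f=s['contact_force']; q=s['tcp_pos'][:2]-C; e=q/np.linalg.norm(q); t=np.array([e[1],-e[0]])
    a=np.arctan2(q[1],q[0]); th=(np.radians(96)-a)%(2*np.pi)+2*np.pi
    print(tag,"%.2f th %.3f rad %.1f tan %.1f z %.1f tz %.1f"%(s['t'],th,f[:2]@e,f[:2]@t,f[2],s['tcp_pos'][2]))
    return th
th=st("a")
while th<10.75:
    tgt=th+0.15; ph=np.radians(96)-tgt; e=np.array([np.cos(ph),np.sin(ph)])
    r=bot.movel([*(C+50*e),178.8],max_speed=40,threshold=6.5); n=st(r)
    if n<th+0.02: break
    th=n
E
```

```text
a 25.18 th 10.003 rad 0.7 tan 3.8 z 3.6 tz 179.0
True 25.38 th 10.031 rad -0.2 tan 1.6 z 2.7 tz 179.1
False 25.73 th 10.176 rad 0.1 tan -1.7 z 3.3 tz 179.1
False 26.07 th 10.332 rad 0.9 tan -1.5 z 6.4 tz 179.0
False 26.41 th 10.490 rad 0.1 tan -1.7 z 6.1 tz 179.0
False 26.76 th 10.649 rad 0.4 tan -1.8 z 5.1 tz 179.0
False 27.11 th 10.806 rad -0.6 tan -2.6 z 6.2 tz 179.0
```

```bash
python3 - <<'E'
from crank import *
Q,ph,C=json.load(open("crank.json")); C=np.array(C)
def st(tag):
    s=bot.get_state(); f=s['contact_force']; q=s['tcp_pos'][:2]-C; e=q/np.linalg.norm(q); t=np.array([e[1],-e[0]])
    a=np.arctan2(q[1],q[0]); th=(np.radians(96)-a)%(2*np.pi)+2*np.pi
    if th<10: th+=2*np.pi
    if th>14: th-=2*np.pi
    print(tag,"%.2f th %.3f rad %.1f tan %.1f z %.1f tz %.1f"%(s['t'],th,f[:2]@e,f[:2]@t,f[2],s['tcp_pos'][2]))
    return th
th=st("a")
while th<11.42:
    tgt=th+0.15; ph=np.radians(96)-tgt; e=np.array([np.cos(ph),np.sin(ph)])
    r=bot.movel([*(C+50*e),178.8],max_speed=40,threshold=9); n=st(r)
    if n<th+0.02: break
    th=n
from bench import imaging
cv2.imwrite("pics/scene8.png",imaging.capture("scene"));crop("pics/scene8.png","pics/s10.png",225,230,90,100,6)
E
```

```text
a 27.11 th 10.806 rad -0.6 tan -2.6 z 6.2 tz 179.0
False 27.46 th 10.957 rad -0.1 tan -2.9 z 6.6 tz 179.0
False 27.80 th 11.103 rad -2.6 tan -2.9 z 5.1 tz 179.0
False 28.13 th 11.246 rad -1.4 tan -3.6 z 5.5 tz 179.0
False 28.46 th 11.384 rad -2.2 tan -4.4 z 6.8 tz 179.0
False 28.78 th 11.518 rad -2.6 tan -4.6 z 5.7 tz 178.9
```

View pics/s10.png

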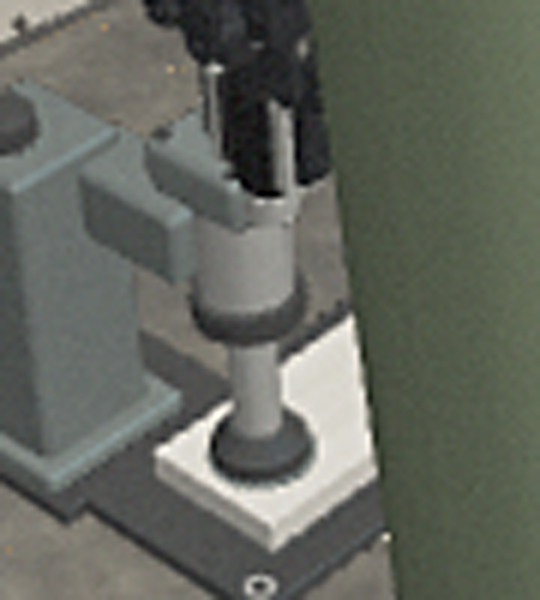

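```bash
python3 - <<'E'
from h import *
from bench import bot, imaging
s=bot.get_state(); p=s['tcp_pos']
bot.grip(0.5); bot.movel([p[0],p[1],240],max_speed=120)
bot.movel([p[0],p[1]-170,260],max_speed=250)
s=bot.get_state(); print(s['t'],s['tcp_pos'],s['contact_force'])
for n in("top","scene"): cv2.imwrite(f"pics/{n}9.png",imaging.capture(n))
crop("pics/top9.png","pics/t9.png",205,180,110,120,5)
crop("pics/scene9.png","pics/s11.png",195,215,90,90,6)
a=np.hstack([cv2.resize(cv2.imread("pics/"+f),(540,560))[:, :400] for f in("t9.png","s11.png")]);cv2.imwrite("pics/c9.png",a)
E
```

```text
30.6667 [ 448.65215778 -198.46028777  259.24693524] [-0.00628226  0.05844021  0.05850801]
```

View pics/t9.png

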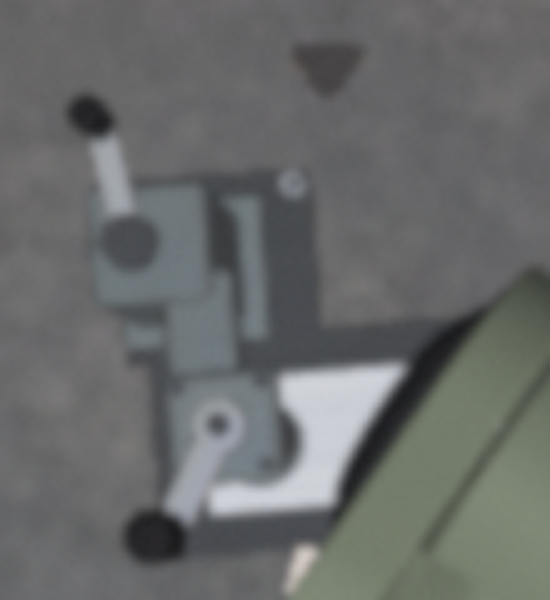

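View pics/s11.png

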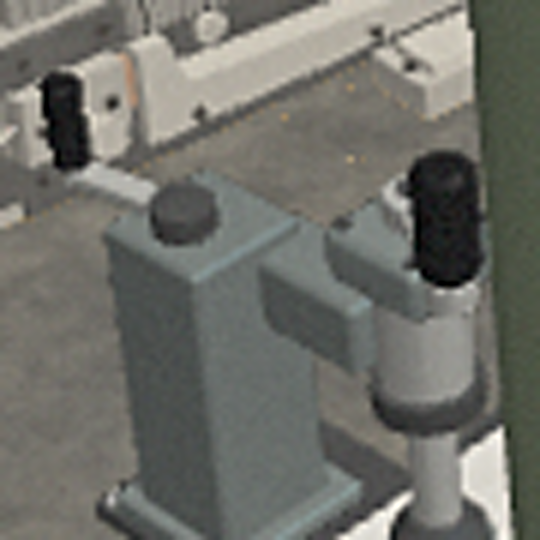

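```bash
python3 - <<'E'
from h import *
from bench import solve_ik
def src(X,Y,k=5): return 205+(X+.5)/k-.5, 180+(Y+.5)/k-.5
im=cv2.imread("pics/top9.png").astype(float).mean(2)
def dark(X,Y,r=6):
    u,v=np.round(src(X,Y)).astype(int); ys,xs=np.mgrid[v-r:v+r+1,u-r:u+r+1]; w=np.clip(62-im[ys,xs],0,None); return np.array([(xs*w).sum(),(ys*w).sum()])/w.sum()
ck=dark(155,536); lk=dark(91,116); print(ck,lk)
C=np.array([494.1,-47.9]); K=atz("top",ck,200)[:2]; d=K-C; a=np.degrees(np.arctan2(d[1],d[0])); print("crank",K,np.linalg.norm(d),a,"theta",np.radians(96-a)+2*np.pi)
P=atz("top",src(131,243),153)[:2]; L=atz("top",lk,163)[:2]; d=L-P
print("lever",P,L,np.linalg.norm(d),np.degrees(np.arctan2(d[1],d[0])))
for y in(15,96): print(solve_ik([620,6,148],[np.pi,0,np.radians(y)]),solve_ik([565,43,148],[np.pi,0,np.radians(y)]))
E
```

```text
[235.93953006 286.95680719] [222.71695761 202.79758936]
crank [449.02790873 -27.79338109] 49.35351593970737 155.95839325465084 theta 5.23671393068037
lever [569.8163494   -6.40944986] [620.71176699  10.37566517] 53.591824172454935 18.252358864759803
[-0.10930755  0.51644323 -0.1190399   0.9353132   0.          2.77048571] [-0.05429813  0.4241321  -0.27169421  0.87497002  0.          2.82549513]
[-0.10930755  0.51644323 -0.1190399   0.9353132   0.          1.35676902] [-0.05429813  0.4241321  -0.27169421  0.87497002  0.          1.41177844]
```

```bash
python3 - <<'E'
from h import *
from bench import bot, imaging
o=[np.pi,0,np.radians(16.5)]
k=np.array([619.5,7.8])
bot.move_ptp([*k,235],o); s=bot.get_state(); print(s['t'],s['tcp_pos'],s['qpos'][5])
r=bot.movel([*k,149],max_speed=120,threshold=8); s=bot.get_state(); print(r,s['t'],s['tcp_pos'],s['contact_force'])
if not r:
    bot.grip(0.0,30); s=bot.get_state(); print(s['t'],s['opening'],s['tcp_pos'],s['contact_force'])
for n in("top","scene"): cv2.imwrite(f"pics/{n}10.png",imaging.capture(n))
crop("pics/scene10.png","pics/s12.png",170,180,130,120,5)
E
```

```text
34.8917 [619.48960169   7.6842942  235.06652052] 2.747059670572044
False 35.7583 [620.08666638   7.73600009 149.75023461] [-0.95819704  0.60529988  0.20892018]
36.1167 0.16741586819415422 [620.17796552   7.95618773 149.98238049] [0.16157601 1.2132045  4.61550938]
```

View pics/s12.png

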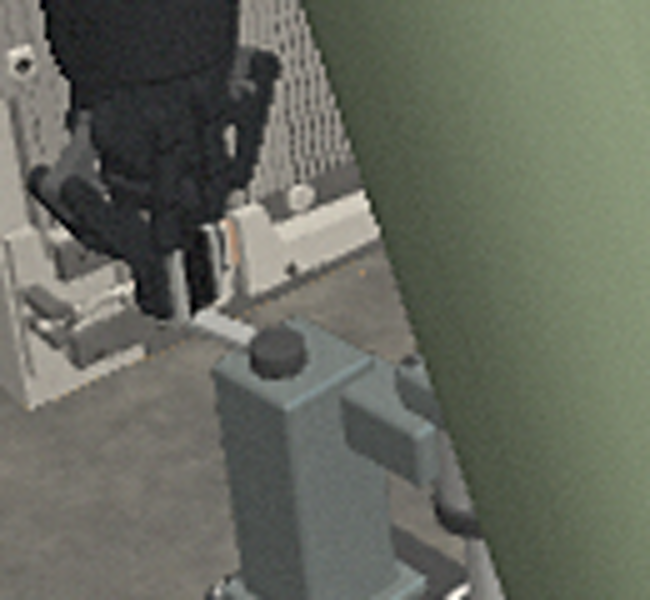

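```bash
python3 - <<'E'
from h import *
from bench import bot
from scipy.optimize import least_squares
s=bot.get_state(); p=s['tcp_pos'][:2]; Q=[p]; P=np.array([571.5,-7.5]); 
d=p-P; r0=50.0; ph=np.arctan2(d[1],d[0]); yaw=np.radians(16.5)-ph; print(np.degrees(ph),np.linalg.norm(d))
while ph<np.radians(85):
    ph+=np.radians(9); e=np.array([np.cos(ph),np.sin(ph)]); t=np.array([-e[1],e[0]])
    bot.movel([*(P+50*e),149.3],[np.pi,0,ph+yaw],max_speed=50)
    s=bot.get_state(); f=s['contact_force']; q=s['tcp_pos'][:2]; Q.append(q)
    print("%.2f phi %.1f rad %.1f tan %.1f z %.1f r %.1f mz %.2f"%(s['t'],np.degrees(ph),f[:2]@e,f[:2]@t,f[2],np.linalg.norm(q-P),s['wrist_torque'][2]), "op %.3f"%s['opening'])
    if np.linalg.norm(f)>20: break
    if len(Q)>=4: P=least_squares(lambda c:np.r_[np.linalg.norm(np.array(Q)-c,axis=1)-50,0.3*(c-P)],P).x
print(P,np.degrees(yaw)); np.save("lev.npy",[*P,ph,yaw])
E
```

```text
17.603896959196227 51.09585806455394
36.52 phi 26.6 rad 5.9 tan 0.3 z 4.6 r 51.6 mz -0.01 op 0.168
36.83 phi 35.6 rad 6.6 tan 1.5 z 3.1 r 52.1 mz -0.08 op 0.168
37.14 phi 44.6 rad 9.3 tan 0.9 z 3.0 r 52.5 mz -0.02 op 0.169
37.48 phi 53.6 rad 3.6 tan -1.9 z 5.7 r 50.7 mz 0.17 op 0.167
37.80 phi 62.6 rad 3.5 tan -3.1 z 6.2 r 50.3 mz 0.23 op 0.168
38.12 phi 71.6 rad 3.5 tan -2.8 z 5.7 r 50.2 mz 0.28 op 0.171
38.42 phi 80.6 rad 3.1 tan -2.9 z 6.4 r 50.2 mz 0.22 op 0.171
38.73 phi 89.6 rad 2.9 tan -4.0 z 6.1 r 50.2 mz 0.25 op 0.172
[571.3730571   -3.48851617] -1.1038969591962255
```

```bash
python3 - <<'E'
from h import *
from bench import bot, imaging
x,y,ph,yaw=np.load("lev.npy"); P=np.array([x,y])
for i in range(6):
    ph+=np.radians(3); e=np.array([np.cos(ph),np.sin(ph)]); t=np.array([-e[1],e[0]])
    r=bot.movel([*(P+50*e),149.3],[np.pi,0,ph+yaw],max_speed=25,threshold=12)
    s=bot.get_state(); f=s['contact_force']; q=s['tcp_pos'][:2]-P
    print(r,"%.2f phi %.1f act %.1f rad %.1f tan %.1f z %.1f"%(s['t'],np.degrees(ph),np.degrees(np.arctan2(q[1],q[0])),f[:2]@e,f[:2]@t,f[2]),s['tcp_pos'][:2])
    if r or f[:2]@t<-12: break
for n in("top","scene"): cv2.imwrite(f"pics/{n}11.png",imaging.capture(n))
crop("pics/scene11.png","pics/s13.png",170,180,130,120,5)
E
```

```text
False 38.99 phi 92.6 act 91.4 rad 2.7 tan -4.3 z 5.3 [570.13581381  46.69564275]
False 39.25 phi 95.6 act 94.4 rad 3.5 tan -3.4 z 6.1 [567.47890759  46.58739142]
False 39.51 phi 98.6 act 96.8 rad 3.6 tan -5.8 z 4.9 [565.39322861  46.38985076]
True 39.72 phi 101.6 act 96.8 rad 0.7 tan -1.6 z 1.0 [565.4676429  46.3806175]
```

View pics/s13.png

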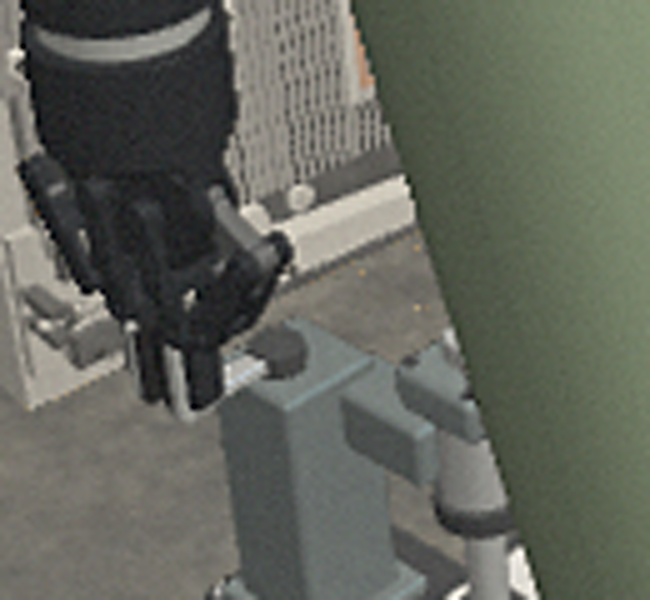

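```bash
python3 - <<'E'
from h import *
from bench import bot, imaging
s=bot.get_state(); p=s['tcp_pos']; yaw=s['orientation'][2]; print(np.degrees(yaw),p)
t=np.array([-.993,-.11])
r=bot.movel([*(p[:2]+5*t),149.5],max_speed=25,threshold=18); s=bot.get_state(); print(r,s['t'],s['tcp_pos'],s['contact_force']); bot.dwell(.2)
s=bot.get_state(); print(s['tcp_pos'],s['contact_force'])
bot.movel([*p[:2],149.5],max_speed=40); s=bot.get_state(); print(s['tcp_pos'],s['contact_force'])
bot.grip(0.45); s=bot.get_state(); p=s['tcp_pos']; bot.movel([p[0],p[1],240],max_speed=130)
bot.movel([p[0]-40,p[1]-230,260],max_speed=250)
s=bot.get_state(); print(s['t'],s['tcp_pos'],s['contact_force'])
for n in("top","scene"): cv2.imwrite(f"pics/{n}12.png",imaging.capture(n))
crop("pics/top12.png","pics/t12.png",205,180,110,120,5)
crop("pics/scene12.png","pics/s14.png",180,210,110,110,5)
E
```

```text
100.75819719139136 [565.49906838  46.37260219 150.12051886]
False 40.2083 [565.32800809  46.20530322 150.26297971] [13.91924803  2.29223258 -6.5575972 ]
[565.30854888  46.23153156 150.23530065] [14.9248617   2.901168   -5.27221168]
[565.60293446  46.34373512 149.97962789] [0.90832434 1.01611427 5.03351116]
42.975 [ 524.70261776 -182.7908661   259.62180915] [-0.86682788  0.78786602  0.19465527]
```

View pics/t12.png

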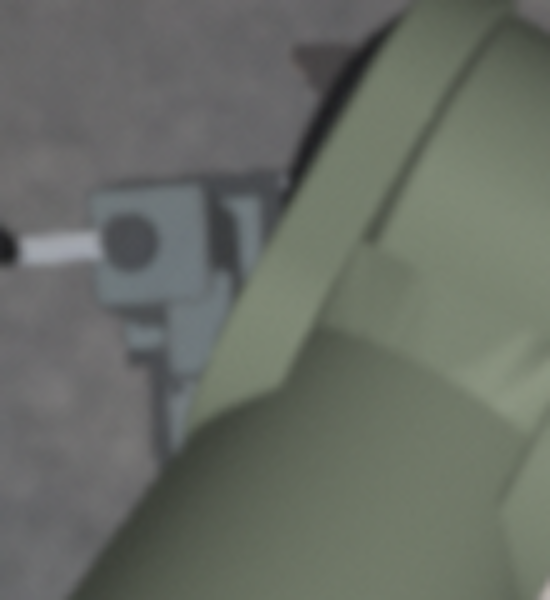

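View pics/s14.png

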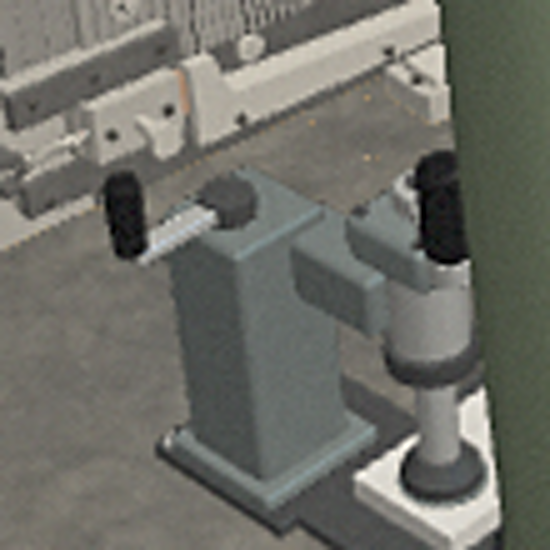

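View pics/top12.png

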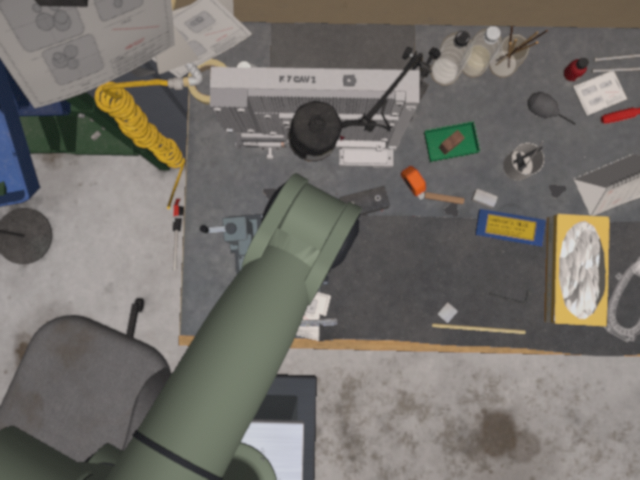

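```bash
python3 - <<'E'
from h import *
from bench import bot, imaging
bot.movel([500,-420,290],max_speed=250)
for n in("top","scene"): cv2.imwrite(f"pics/{n}13.png",imaging.capture(n))
s=bot.get_state(); print(s['t'],s['contact_force'])
crop("pics/top13.png","pics/t13.png",190,180,150,150,4)
E
```

```text
44.2833 [ 0.31040965  0.00687547 -0.43673628]
```

View pics/t13.png

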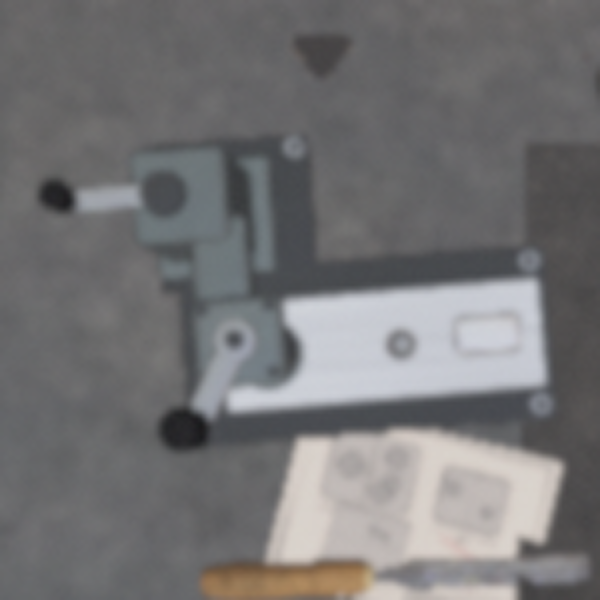

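The plate lies on the dowel, which shows centred in the hole at (401,344). The foot covers the mark, the crank knob is where I left it, and the lever is crosswise. The file and paper have not moved.

```bash
python3 - <<'E'
from bench import bot
print(bot.sign_off()); print(bot.get_state()['t'])
E
```

```text
the job is handed in; nothing more can be done
None
the job is handed in; nothing more can be done
```

The job is done and handed in at about 44 s of the 72 s allowed. I laid the sole plate on the dowel, wound the crank clockwise onto it, and then swung the lock lever to its end stop.

**Plate:** It settled to the height expected for lying flat on the base. The last picture shows the dowel centred in the hole and the foot over the round mark. The plate's edges agree with the stand's direction within about 1°.

**Crank:** It ended at about 11.52 rad, and a separate camera check gave the same figure. First touch was at about 10.5 rad, so this is about a sixth of a turn past it. The resistance at the knob rose by about 3 N on the way, which suggests roughly 35 N on the foot.

**Lever:** A push of about 14 N moved it only 0.2 mm further, so it is on the stop. Its measured angle was 96.8°, against about 96° expected.

**Checks that disagreed:**
- Positions from the arm and the cameras differed by 2–4 mm at the crank axis and lever pivot, so I corrected the turning circles as I went.
- The knob force read after each step was lower than the stated drag, so I judged the load by its rise, not its absolute value.
- Two early stops on the crank, before touch, came from changes in the measured force that I did not trust as contact.

I did not touch the other things on the bench. The file and gauge block look unmoved in the last pictures; I did not measure the others.

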